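# Lock the upper tier of the sink-side rack

### The arm

A 7-joint arm with a two-finger parallel gripper is mounted at the origin on the work surface. World frame = base frame: x ahead of the robot, y to its left, z up, the work surface at z = 0. Lengths are in m, angles in rad, forces in N, time in s.
With the tool pointing down it reaches from about 0.425 to 0.875 m from the base axis. Payload 9.9 kg.
Tool frame: the origin (TCP) lies midway between the tips of the shut fingers; the grasp point (between the pads) lies 19 mm behind it; z points along the fingers, y is the line along which they close (so a half turn about z gives the same grasp; the last joint's range is limited). The gripper opens to 85 mm and grips with 20 to 120 N. Pads are 22 mm wide; open, the fingers measure 114 mm over their backs; the gripper's body (76 mm by 85 mm) begins 54 mm behind the grasp point. The pads swing forward as they close: fully open they stand 13 mm farther back than shut.
Start: joints at [-1.408, 0.576, 0.025, 1.437, -0.015, 1.129, -0.057], TCP at [0.165, 0.655, 0.231] pointing down, gripper open.
Joint ranges: [-2.76, 2.76], [-0.34, 2.15], [-1.52, 1.57], [0.19, 2.46], [-1.09, 4.23], [0.17, 1.99], [-2.82, 2.82]. Speed limits (rad/s): [2.22, 2.22, 3.01, 3.01, 3.14, 3.14, 3.14].

### API

Orientations are given as [roll, pitch, yaw] about the fixed x, y, z axes, in that order (R = Rz(yaw) Ry(pitch) Rx(roll)).
In Python, from bench import ctrl, grab_frame, boxes_of, masks_of gives the robot as it stands.
- The arm moves only by the shell command python3 -m handwheel 'ROWS' [FORCE]. ROWS is JSON, a list of rows, each a list of 3 entries, a list of its own where there are three numbers: the opening in per cent of the stroke, from 0 (shut) to 100 (fully open), then the shift along the tool's x, y, z in mm, then the turn, a rotation vector about the tool's x, y, z in degrees. In form: [[hand, [dx, dy, dz], [ax, ay, az]], ...]. A call has 1 to 8 rows; each row is the pose to reach, as a shift and turn from the pose commanded when the call began, along the tool's axes at that moment; what a row does not reach only later rows make up. A row lasts 1/8 s, in which the tool goes at most 62.5 mm and 10.7 degrees, less where a joint would pass 70% of its speed; a pose out of reach is approached as far as the arm can. A call with a gripper value outside its range is refused whole. The fingers move at their own pace and stop on an object; FORCE is the grip in N (left out, the last holds). Time passes only in rows, so rows that repeat a pose let the fingers close. It gives the time, the measured TCP pose, the force, the opening and the grip force at its end, in the units of the state.
- ctrl.sense(): the state, without advancing time (a new reading comes with each control period).
- grab_frame(name): name is "scene" or "top" or "wrist"; returns a dict with "img" (420x560x3 uint8, blue, green, red), "range_z" (420x560 float32, m along the optical axis (not along the pixel's ray), 0 where there is no reading), "K" (3x3 intrinsics, pixels), "rvec" (rotation vector, rad) and "tvec" (3), from world to camera coordinates, as OpenCV has them. Camera axes: x right, y down, z forward; pixel columns grow to the right and rows downward; lengths in m; the calibration is good to about 2 mm. The wrist camera is an equidistant fisheye: a pixel r from the principal point sees the ray r / f radians off the axis. A picture is of the moment at which its call begins.
- ctrl.sign_off(): hands the job in; it is judged then, once.
Trained networks look in a picture, given as the dict that the camera call returned (one of the last four; its "shot" number tells which), for a name from the list of things; names that differ only in an ending like _2 or _b are one class to them, and where a whole thing is asked for, a point or a joint stands for the part that bears it (a point fixed in the world has none). Each returns a list of dicts, best first, with "score" (0 to 1); they miss things now and then, are a little off and sometimes report something else, mostly with a low value. They report only what shows in the picture. A call takes as long as a camera call.
- boxes_of(picture, target): "point" ([row, column] in pixels, amid what is visible of it).
- masks_of(picture, target): "pixels" (420x560 bool, what is visible of it) and "point" ([row, column] in pixels, amid what is visible of it).
The state is a dict: "t": time; "joints": joint angles; "dq": joint speeds; "joint_efforts": joint torques, N m; "tcp_pos": TCP position; "tcp_rot": TCP orientation; "wrist_force": force on the tool from outside, world axes, zero at the start; "torque": the same for the moment, N m; "grip_width": opening from 0.0 (shut) to 1.0 (fully open); "grip_force": force on a finger pad.
Only numpy, scipy, OpenCV 4.12 (cv2) and the standard library are available. Lean on these libraries where they do the work, as an engineer would, in place of code of your own. Each camera call takes 0.05 s, during which the arm holds its last target. There are 200 camera calls.

### The job

Lock the upper tier of the red dish rack with its white slide knob: lift the knob out of the open notch, take it along the first fenced run, drop it into the corner notch and let go; then grip it the other way, lift it again, take it along the second fenced run and drop it fully home in the locked notch near the green pad. The locked notch may sit up to 8 mm either side of its mark along the run, so feel for it. Let go of the knob and leave the saucer, lid, scoop and bottle where they are.

Things in the scene. Friction and masses are not known exactly. Their poses are not given: they have to be found in the camera images.
- rack: red plastic two-tier dish rack, fixed, 288 x 408 mm (x, y); top face of its upper deck at 150 mm, 12 mm rim; origin under its centre on the ledge. An L-shaped slot 16 mm wide in the deck runs from the open notch 70 mm along rack +x to the corner notch, then 80 mm along rack +y to the locked notch. The slot's floor is 18 mm below the deck face; the notches are gaps 16 mm long in that floor
- knob: white lock slide: square knob 26 x 26 x 30 mm high, sides along the rack's axes, on a 12 mm square tongue in the slot. Origin: centre of the knob's underside, at 150 mm when home in a notch, 162 mm when the tongue rests on the slot floor. Cannot turn or tilt; 2 mm play each side; lifts 18 mm at most, must rise over 12 mm to leave a notch. 120 g; a light spring pulls it down with 1.5 to 2.6 N
- open_notch (a point): centre of the open notch on the deck face (rack -35, 20, 150 mm), beside a white pad; the knob starts here. Grey fences 46 mm high, 4 mm thick, stand 20 mm either side of the first run's centre line from rack x = -55 to 8 mm, so fingers fit only before and behind the knob along rack x
- corner_notch (a point): centre of the corner notch on the deck face (rack 35, 20, 150 mm), beside a yellow pad; no fences here, so fingers fit along rack x or rack y. Let go here, the knob falls home by itself
- lock_notch (a point): mark of the locked notch on the deck face (rack 35, 100, 150 mm), before a green pad; the true notch centre lies up to 8 mm either way along rack y. Fences like the others flank the second run from rack y = 47 to 135 mm: fingers fit only along rack y. The slot ends 22 mm past the mark. A loose knob pushed along the slot floor (about 4 N) drops in when over the notch
- saucer: white ceramic saucer, 116 mm across, 18 mm high, on the rack's upper deck (its -y end); origin at the centre of its underside. To be left alone
- lid: aluminium pot lid, 170 mm across, 50 mm high with its knob, lying on the ledge; origin at the centre of its underside. To be left alone
- scoop: yellow plastic scoop, round bowl 62 mm across and 36 mm high, flat handle towards its -x out to 98 mm from the origin; origin under the bowl's centre. To be left alone
- bottle: clear pump bottle, 68 mm across, 191 mm high with its closed white pump top, on the ledge; origin at the centre of its underside. To be left alone

How it is judged:
On the way, in this order (a step that is already met when the one before it is completed fails the run):
1. the knob lies home in the corner notch and the fingers have let go of it (x of knob in the frame of rack between 0.029 and 0.041 m and y of knob in the frame of rack between 0.014 and 0.026 m and z of knob in the frame of rack below 0.1535 m and contact force between the fingers and knob below 0.2 N), for 0.2 s.
2. the knob, gripped anew, is lifted out of the corner notch and on its way along the second run (z of knob in the frame of rack above 0.158 m and y of knob in the frame of rack above 0.035 m), for 0.05 s.
At the end, for the whole second after the job is handed in: the knob is at rest, fully home in the locked notch (underside within 3.5 mm of the deck face, within 6 mm of the mark across the run and 13 mm along it), and saucer, lid, scoop and bottle lie within 20 mm of where they were, the bottle upright (x of knob in the frame of rack between 0.029 and 0.041 m and y of knob in the frame of rack between 0.087 and 0.113 m and z of knob in the frame of rack below 0.1535 m and linear speed of knob below 0.01 m/s and distance of each of saucer, lid, scoop, bottle from where it was at the start of the episode below 0.02 m and angle between bottle's own z axis and vertical below 0.2 rad); the robot touches nothing.
It fails at once if the saucer is shifted by more than 20 mm (distance of saucer from where it was at the start of the episode above 0.02 m).
It fails at once if the lid is shifted by more than 20 mm (distance of lid from where it was at the start of the episode above 0.02 m).
It fails at once if the scoop is shifted by more than 20 mm (distance of scoop from where it was at the start of the episode above 0.02 m).
It fails at once if the bottle is shifted by more than 20 mm (distance of bottle from where it was at the start of the episode above 0.02 m).
It also fails if it takes over 51 s, if anything falls off the work surface, if the arm or the gripper's body presses on something with over 40 N, if the wrist force passes 120 N, or if a joint passes its speed limit or range.

## Working session

There is one attempt and no reset: what is moved stays moved. The work goes in short steps, Python scripts to look and compute and a shell command to move; the robot and the scene stay as the last step left them, time stands still between calls to the robot, and variables do not carry over. Pictures are saved under pics/ and viewed, at most 10 in all, crops included, and the job is handed in when it is done.

```bash
mkdir -p pics; ls
cat > h.py <<'E'
import numpy as np, cv2
from bench import ctrl, grab_frame, boxes_of, masks_of
def world(f,mask):
    r,c=np.nonzero(mask&(f["range_z"]>0)); z=f["range_z"][r,c]; K=f["K"]
    p=np.stack([(c-K[0,2])/K[0,0]*z,(r-K[1,2])/K[1,1]*z,z],1)
    R=cv2.Rodrigues(np.array(f["rvec"],float))[0]
    return (p-np.array(f["tvec"]).ravel())@R
E
python3 - <<'E'
from h import *
s=ctrl.sense(); print({k:np.round(v,3) for k,v in s.items()})
ims=[]
for n in ("scene","top"):
    f=grab_frame(n); ims.append(f["img"])
    for t in ("knob","rack","saucer","bottle","lid","scoop"):
        for m in masks_of(f,t)[:2]:
            w=world(f,m["pixels"]); 
            if len(w): print(n,t,round(m["score"],2),np.round(m["point"]),np.round(np.median(w,0),3),np.round(np.percentile(w,2,0),3),np.round(np.percentile(w,98,0),3))
cv2.imwrite("pics/s.png",ims[0]);cv2.imwrite("pics/t.png",ims[1])
E
```

```text
pics
{'t': np.float64(0.0), 'joints': array([-1.408,  0.577,  0.025,  1.438, -0.015,  1.129, -0.057]), 'dq': array([-0.002, -0.002, -0.001,  0.   ,  0.001, -0.   ,  0.001]), 'joint_efforts': array([-1.0000e-03, -7.6577e+01,  2.2500e+00, -2.8598e+01,  1.5000e-02,
        1.2000e-02, -0.0000e+00]), 'tcp_pos': array([0.165, 0.654, 0.23 ]), 'tcp_rot': array([-3.14 ,  0.   ,  2.895]), 'wrist_force': array([ 0.113,  0.354, -0.222]), 'torque': array([-0.055, -0.014, -0.044]), 'grip_force': np.float64(0.0), 'grip_width': np.float64(0.999)}
scene knob 0.7 [152. 367.] [0.364 0.426 0.017] [0.281 0.363 0.003] [0.431 0.509 0.049]
scene knob 0.47 [198. 307.] [0.534 0.058 0.177] [0.492 0.03  0.139] [0.552 0.083 0.197]
scene rack 0.96 [226. 312.] [0.609 0.027 0.149] [ 0.391 -0.187  0.026] [0.736 0.232 0.186]
scene saucer 0.64 [211. 260.] [ 0.495 -0.084  0.16 ] [ 0.447 -0.137  0.152] [ 0.549 -0.035  0.17 ]
scene bottle 0.73 [287. 152.] [ 0.522 -0.443  0.117] [ 0.489 -0.476  0.   ] [ 0.537 -0.412  0.192]
scene lid 0.84 [150. 366.] [0.364 0.426 0.017] [0.282 0.365 0.003] [0.43  0.508 0.049]
scene scoop 0.57 [184. 409.] [0.597 0.462 0.025] [0.569 0.419 0.001] [0.627 0.529 0.039]
top knob 0.41 [274. 125.] [0.35  0.433 0.016] [0.273 0.361 0.002] [0.427 0.513 0.049]
top rack 0.79 [189. 264.] [0.56  0.048 0.15 ] [ 0.386 -0.172  0.053] [0.719 0.237 0.181]
top saucer 0.93 [214. 320.] [ 0.5   -0.086  0.16 ] [ 0.449 -0.137  0.15 ] [ 0.55  -0.034  0.17 ]
top bottle 0.7 [217. 447.] [ 0.495 -0.426  0.124] [ 0.47  -0.466  0.006] [ 0.531 -0.41   0.192]
top lid 0.72 [218. 443.] [ 0.495 -0.425  0.123] [ 0.47  -0.467  0.004] [ 0.531 -0.41   0.192]
top lid 0.58 [275. 126.] [0.35  0.432 0.016] [0.276 0.361 0.003] [0.425 0.512 0.049]
top scoop 0.87 [181. 122.] [0.607 0.464 0.019] [ 0.571  0.421 -0.003] [0.629 0.533 0.039]
top scoop 0.49 [188. 264.] [0.561 0.049 0.15 ] [ 0.386 -0.172  0.055] [0.716 0.237 0.181]
```

View pics/t.png

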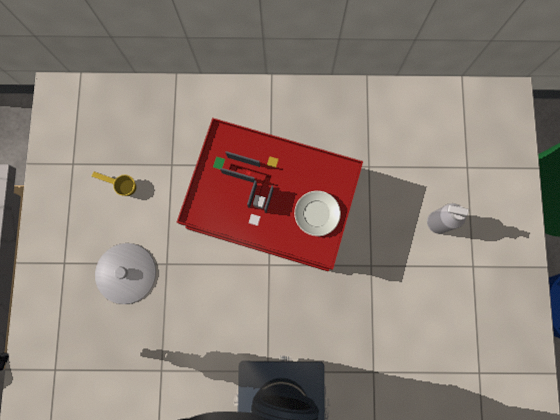

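Run:
```python
from h import *
for n in ("top","scene"):
    f=grab_frame(n)
    w=world(f,np.ones((420,560),bool))
    s=w[(w[:,2]>.143)&(w[:,2]<.167)&(abs(w[:,0]-.56)<.3)&(abs(w[:,1]-.02)<.3)]
    print(n,len(s),cv2.minAreaRect(s[:,:2].astype(np.float32)*1000))
    for lo,hi in((.174,.186),(.187,.2)):
        q=w[(w[:,2]>lo)&(w[:,2]<hi)&(abs(w[:,0]-.56)<.2)&(abs(w[:,1]-.05)<.22)]
        print(lo,len(q),np.round(np.median(q,0),3),np.round(np.percentile(q,[2,98],0),3).tolist(),cv2.minAreaRect(q[:,:2].astype(np.float32)*1000))
```

```text
top 16825 ((555.02734375, 31.15032958984375), (408.94512939453125, 289.5564270019531), 73.81197357177734)
0.174 215 [0.534 0.068 0.179] [[0.512, 0.031, 0.174], [0.643, 0.147, 0.185]] ((580.36767578125, 82.86788940429688), (175.26007080078125, 88.43709564208984), 37.1843147277832)
0.187 266 [0.589 0.084 0.195] [[0.508, 0.028, 0.187], [0.645, 0.15, 0.199]] ((581.379150390625, 83.64649200439453), (177.04843139648438, 88.45063781738281), 38.02021026611328)
scene 10520 ((554.3805541992188, 31.338455200195312), (409.7343444824219, 294.62310791015625), 73.72547149658203)
0.174 272 [0.588 0.08  0.18 ] [[0.513, 0.028, 0.174], [0.646, 0.15, 0.186]] ((581.5093994140625, 82.48463439941406), (177.92909240722656, 87.64910888671875), 36.49427032470703)
0.187 259 [0.595 0.085 0.194] [[0.51, 0.027, 0.187], [0.647, 0.152, 0.198]] ((582.7161865234375, 82.87319946289062), (178.64559936523438, 88.74813079833984), 39.44548416137695)
```

```bash
python3 -m handwheel '[[70,[-60,-60,-20],[0,0,10]],[70,[-496,-489,-20],[0,0,92.1]],[70,[-496,-489,-20],[0,0,92.1]],[70,[-496,-489,-20],[0,0,92.1]],[70,[-496,-489,-20],[0,0,92.1]],[70,[-496,-489,-20],[0,0,92.1]],[70,[-496,-489,-20],[0,0,92.1]],[70,[-496,-489,-20],[0,0,92.1]]]' 40
cat >> h.py <<'E'
from scipy.spatial.transform import Rotation as Ro
YAW=np.radians(-16.2); O=np.array([.555,.031,0]); RR=Ro.from_euler("z",YAW).as_matrix()
def togo(rx,ry,z,axis,off=(0,0)):
    "shift (mm) & turn (deg about tool z) to rack point with tool y along rack axis"
    s=ctrl.sense(); R=Ro.from_euler("xyz",s["tcp_rot"]).as_matrix()
    p=O+RR@np.array([rx+off[0],ry+off[1],z])/1000; d=R.T@(p-s["tcp_pos"])*1000
    a=RR[:,0 if axis=="x" else 1]; l=R.T@a; t=np.degrees(np.arctan2(-l[0],l[1])); t=(t+90)%180-90
    print("t",round(float(s["t"]),2),"rackpos",np.round(RR.T@(s["tcp_pos"]-O)*1000,1),"shift",np.round(d,1),"turn",round(t,1),"width",round(float(s["grip_width"]),3),"F",np.round(RR.T@s["wrist_force"],1),"gf",round(float(s["grip_force"]),1),"j7",round(float(s["joints"][6]),2), "tilt",np.round(s["tcp_rot"][:2],3))
E
python3 -c "
from h import *
togo(-35,20,240,'x')"
```

```text
t: 1.8
tcp_pos: [0.4243, 0.2269, 0.25]
tcp_rot: [3.141, -0.001, 1.402]
wrist_force: [-0.2, 1.3, -0.7]
grip_width: 0.696
grip_force: 0.0
t 1.8 rackpos [-180.2  151.7  250. ] shift [-147.3  129.3    9.9] turn 6.5 width 0.696 F [-0.6  1.2 -0.7] gf 0.0 j7 -0.55 tilt [ 3.141e+00 -1.000e-03]
```

```bash
python3 -m handwheel '[[70,[-147,129,0],[0,0,6.5]],[70,[-147,129,0],[0,0,6.5]],[70,[-147,129,0],[0,0,6.5]],[70,[-147,129,0],[0,0,6.5]],[70,[-147,129,0],[0,0,6.5]]]'
python3 - <<'E'
from h import *
togo(-35,20,240,'x')
for n in ("top","scene","wrist"):
    f=grab_frame(n)
    if n=="wrist":
        cv2.imwrite("pics/w.png",f["img"]); np.savez("w.npz",**{k:f[k] for k in("range_z","K","rvec","tvec")})
    elif n=="scene":
        cv2.imwrite("pics/s2.png",cv2.resize(f["img"][120:300,200:420],None,fx=3,fy=3,interpolation=cv2.INTER_CUBIC))
E
```

```text
t: 2.42
tcp_pos: [0.5268, 0.0623, 0.2494]
tcp_rot: [-3.141, -0.0, 1.293]
wrist_force: [-0.8, 0.3, -0.5]
grip_width: 0.699
grip_force: 0.0
t 2.42 rackpos [-35.8  22.2 249.4] shift [-2.2  0.8  9.4] turn 0.3 width 0.699 F [-0.8  0.1 -0.5] gf 0.0 j7 -0.22 tilt [-3.141 -0.   ]
```

View pics/w.png

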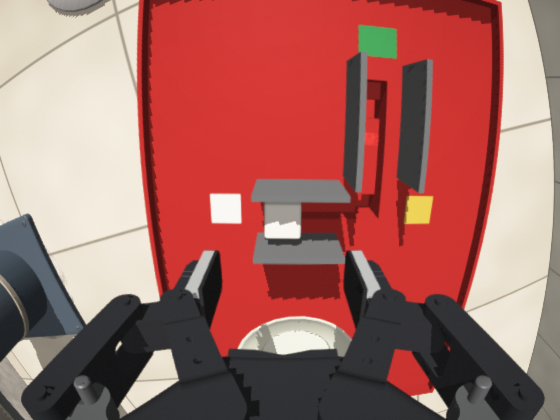

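The wrist view shows the knob at about (row 220, col 283) between the first fences (rows 190 and 248). The white, yellow and green pads are at (208,226), (209,418) and (41,378), and the gripper is square to the rack. Next I measure the knob and the fence tops from this view.

```bash
cat >> h.py <<'E'
def wristrack(f):
    K=f["K"]; c,r=np.meshgrid(np.arange(560),np.arange(420)); u=(c-K[0,2])/K[0,0]; v=(r-K[1,2])/K[1,1]
    th=np.hypot(u,v)+1e-9; z=f["range_z"]; k=np.tan(np.minimum(th,1.45))/th
    p=np.stack([u*k*z,v*k*z,z],-1); R=cv2.Rodrigues(np.array(f["rvec"],float))[0]
    w=(p-np.array(f["tvec"]).ravel())@R; w[z<=0]=np.nan
    return (w-O)@RR*1000
E
python3 - <<'E'
from h import *
f=dict(np.load("w.npz")); img=cv2.imread("pics/w.png").astype(int); q=wristrack(f)
def st(n,m): print(n,m.sum(),np.round(np.nanmedian(q[m],0),1),np.round(np.nanpercentile(q[m],[3,97],0),1).tolist())
rr,cc=np.mgrid[:420,:560]
box=lambda a,b,c,d:(rr>a)&(rr<b)&(cc>c)&(cc<d)
white=img.min(2)>150
st("knob top",box(190,245,260,306)&white&(abs(q[...,2]-180)<4))
for n,b in(("fence A",(178,212,245,352)),("fence B",(230,265,250,345)),("fence C",(50,195,340,370)),("fence D",(55,195,395,435))):
    st(n,box(*b)&(abs(q[...,2]-196)<4))
st("white pad",box(190,225,208,243)&white); st("deck",box(100,180,180,240))
for n,b in(("yellow",(195,225,404,433)),("green",(25,58,358,398))):
    st(n,box(*b)&(abs(img[...,1]-img[...,2])<60 if n=="yellow" else box(*b)&(img[...,1]>img[...,2]+40)))
E
```

```text
knob top 593 [-36.9  13.2 180.6] [[-48.9, 7.4, 179.4], [-25.7, 19.9, 181.9]]
fence A 793 [-26.4  41.2 196.5] [[-54.8, 38.7, 192.6], [3.1, 42.8, 197.9]]
fence B 742 [-25.9  -2.  196.2] [[-55.7, -5.0, 192.4], [3.6, -0.7, 197.5]]
fence C 1118 [ 10.1  90.2 196.4] [[8.4, 48.2, 192.7], [12.6, 131.0, 197.8]]
fence D 1105 [ 53.6  90.9 196.2] [[52.1, 48.9, 192.5], [56.6, 130.9, 197.8]]
white pad 883 [-82.4  19.5 151.4] [[-94.0, 7.7, 150.2], [-71.2, 30.5, 152.6]]
deck 4661 [-92.7  73.1 150.7] [[-114.8, 44.3, 149.4], [-71.4, 101.4, 152.0]]
yellow 693 [ 74.6  19.3 151.1] [[63.9, 7.9, 150.0], [86.5, 30.1, 152.4]]
green 1062 [ 32.6 150.9 151.2] [[18.9, 139.8, 149.8], [46.2, 161.8, 152.7]]
```

```bash
python3 -m handwheel '[[70,[-2.5,-0.7,0],[0,0,0.3]],[70,[-2.5,-0.7,40],[0,0,0.3]],[70,[-2.5,-0.7,70],[0,0,0.3]],[70,[-2.5,-0.7,90],[0,0,0.3]],[70,[-2.5,-0.7,97],[0,0,0.3]],[70,[-2.5,-0.7,97],[0,0,0.3]],[20,[-2.5,-0.7,97],[0,0,0.3]],[20,[-2.5,-0.7,97],[0,0,0.3]]]' 40 && python3 -m handwheel '[[10,[0,0,0],[0,0,0]],[10,[0,0,0],[0,0,0]],[10,[0,0,0],[0,0,0]]]' 40
python3 -c "
from h import *
togo(-35,20,240,'x')"
```

```text
t: 3.58
tcp_pos: [0.5259, 0.0604, 0.1533]
tcp_rot: [3.14, -0.001, 1.289]
wrist_force: [0.3, 0.6, 6.2]
grip_width: 0.296
grip_force: 41.8
t: 3.95
tcp_pos: [0.5261, 0.0604, 0.1533]
tcp_rot: [3.14, -0.001, 1.289]
wrist_force: [-0.5, -0.1, 6.8]
grip_width: 0.293
grip_force: 41.7
t 3.95 rackpos [-35.9  20.2 153.3] shift [ -0.1   1.  -86.7] turn 0.1 width 0.293 F [-0.4 -0.2  6.8] gf 41.7 j7 -0.14 tilt [ 3.14e+00 -1.00e-03]
```

```bash
python3 -m handwheel '[[10,[0,0,-8],[0,0,0]],[10,[0,0,-15],[0,0,0]],[10,[0,0,-15],[0,0,0]]]' 40
python3 -c "
from h import *
togo(35,20,168,'x')"
```

```text
t: 4.32
tcp_pos: [0.5255, 0.0603, 0.168]
tcp_rot: [3.141, -0.0, 1.289]
wrist_force: [0.7, 0.1, -3.1]
grip_width: 0.295
grip_force: 40.6
t 4.33 rackpos [-36.5  19.9 168. ] shift [-0.  71.5  0. ] turn 0.1 width 0.295 F [ 0.6  0.2 -3.1] gf 40.6 j7 -0.16 tilt [ 3.141 -0.   ]
```

Force −3.1 N matches the knob's weight plus the spring, so it is lifted. I'll take it along the first run.

```bash
python3 -m handwheel '[[10,[0,15,-15],[0,0,0]],[10,[0,15,0],[0,0,0]]]' >/dev/null 2>&1 </dev/null & wait; python3 -c "
from h import *
togo(35,20,168,'x')"
```

```text
t 4.58 rackpos [-20.2  20.3 168.8] shift [-0.3 55.2  0.9] turn 0.1 width 0.292 F [-17.9  -2.8  73. ] gf 65.3 j7 -0.14 tilt [ 3.139e+00 -1.000e-03]
```

I put a stray −15 mm lift in that first row. It slid the fingers up on the knob and then pressed the knob onto the slot floor, so I raise a little to relieve it and check the result.

```bash
python3 -m handwheel '[[10,[0,0,-3],[0,0,0]],[10,[0,0,-4],[0,0,0]]]' 40
python3 - <<'E'
from h import *
togo(35,20,168,'x')
q=wristrack(f:=grab_frame("wrist")); cv2.imwrite("pics/w2.png",f["img"])
im=f["img"].astype(int); m=(im.min(2)>110)&(q[...,2]>182)&(q[...,2]<208)&(abs(q[...,1]-19)<10)&(abs(q[...,0]+20)<14)
print(m.sum(),np.round(np.nanpercentile(q[m],[5,50,95],0),1) if m.any() else 0)
E
```

```text
t: 4.82
tcp_pos: [0.54, 0.0562, 0.1715]
tcp_rot: [3.141, -0.0, 1.289]
wrist_force: [0.1, 0.3, -4.4]
grip_width: 0.295
grip_force: 56.7
t 4.83 rackpos [-21.4  20.  171.5] shift [-0.1 56.4  3.5] turn 0.1 width 0.295 F [-0.   0.3 -4.4] gf 56.7 j7 -0.15 tilt [ 3.141 -0.   ]
2174 [[-32.7  10.1 194.7]
 [-21.6  19.5 195.6]
 [-10.8  28.  196.5]]
```

View pics/w2.png

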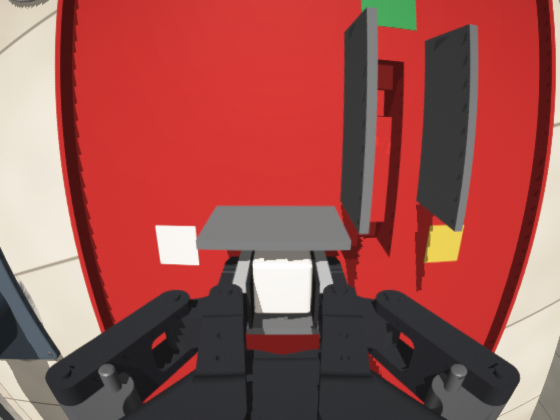

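The knob is held squarely between the pads at (286, 283), with its top at 195.6 mm, so it is lifted about 15 mm. I continue to the corner.

```bash
python3 -m handwheel '[[10,[0,12,0],[0,0,0]],[10,[0,28,0],[0,0,0]],[10,[0,44,0],[0,0,0]],[10,[0,54,0],[0,0,0]],[10,[0,55,0],[0,0,0]]]' 40; python3 -c "
from h import *
togo(35,20,168,'x')"
```

```text
t: 5.5
tcp_pos: [0.5934, 0.0404, 0.1713]
tcp_rot: [3.141, 0.0, 1.289]
wrist_force: [0.3, -0.1, -3.3]
grip_width: 0.293
grip_force: 56.7
t 5.5 rackpos [ 34.3  19.8 171.3] shift [0.2 0.7 3.3] turn 0.0 width 0.293 F [ 0.3  0.  -3.3] gf 56.7 j7 -0.11 tilt [3.141 0.   ]
```

```bash
python3 -m handwheel '[[10,[0,0,4],[0,0,0]],[10,[0,0,6],[0,0,0]],[10,[0,0,6],[0,0,0]]]' 40; python3 -c "
from h import *
togo(35,20,168,'x')"
```

```text
t: 5.88
tcp_pos: [0.5923, 0.041, 0.1654]
tcp_rot: [-3.141, 0.0, 1.289]
wrist_force: [-1.0, -0.0, -2.9]
grip_width: 0.293
grip_force: 56.7
t 5.88 rackpos [ 33.   20.  165.4] shift [-0.   2.  -2.6] turn 0.1 width 0.293 F [-1.  -0.3 -2.9] gf 56.7 j7 -0.11 tilt [-3.141  0.   ]
```

```bash
python3 -m handwheel '[[10,[0,0,4],[0,0,0]],[10,[0,0,5],[0,0,0]],[60,[0,0,5],[0,0,0]],[60,[0,0,5],[0,0,0]],[60,[0,0,5],[0,0,0]],[60,[0,0,5],[0,0,0]],[60,[0,0,-20],[0,0,0]],[60,[0,0,-70],[0,0,0]]]' 40
python3 - <<'E'
from h import *
togo(35,20,232,'y')
q=wristrack(f:=grab_frame("wrist")); cv2.imwrite("pics/w3.png",f["img"])
im=f["img"].astype(int); m=(im.min(2)>110)&(q[...,2]>172)&(q[...,2]<208)&(abs(q[...,1]-19)<25)&(abs(q[...,0]-34)<17)
print(m.sum(),np.round(np.nanpercentile(q[m],[5,50,95],0),1) if m.any() else 0)
E
```

```text
t: 6.88
tcp_pos: [0.5916, 0.041, 0.2348]
tcp_rot: [-3.138, 0.002, 1.289]
wrist_force: [1.1, 0.0, 0.1]
grip_width: 0.598
grip_force: 0.0
t 6.88 rackpos [ 32.3  19.9 234.8] shift [0.1 2.7 2.8] turn -89.9 width 0.598 F [1.1 0.3 0.1] gf 0.0 j7 -0.15 tilt [-3.138e+00  2.000e-03]
1539 [[ 21.5   8.1 176.5]
 [ 32.7  20.7 180.5]
 [ 44.5  31.3 181.6]]
```

View pics/w3.png

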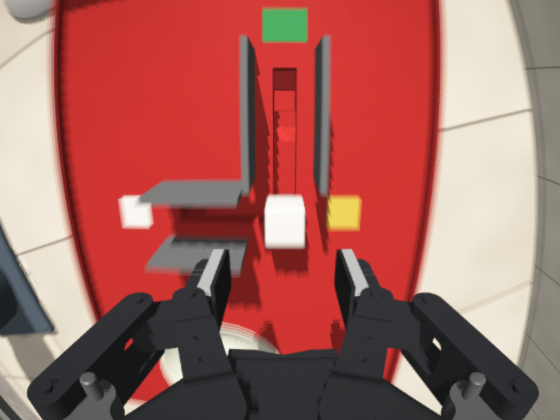

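The knob is home in the corner notch: its top is at 180.5 mm and it sits at (220, 285), clear of the fingers. Next I check the second slot's depth profile for the notch and turn the gripper.

```bash
python3 -m handwheel '[[60,[0,0.7,0],[0,0,-10.7]],[60,[0,0.7,0],[0,0,-90]],[60,[0,0.7,0],[0,0,-90]],[60,[0,0.7,0],[0,0,-90]],[60,[0,0.7,0],[0,0,-90]],[60,[0,0.7,0],[0,0,-90]],[60,[0,0.7,0],[0,0,-90]],[60,[0,0.7,0],[0,0,-90]]]' 40
python3 -m handwheel '[[60,[0,0,0],[0,0,-5]],[60,[0,0,0],[0,0,-5]],[60,[0,0,0],[0,0,-5]]]' >/dev/null
python3 - <<'E'
from h import *
togo(33,19.8,152,'y')
for n in("top","wrist"):
    f=grab_frame(n)
    q=(wristrack(f).reshape(-1,3) if n=="wrist" else (world(f,np.ones((420,560),bool))-O)@RR*1000)
    for y in range(60,130,3):
        m=(abs(q[:,0]-33)<5)&(abs(q[:,1]-y)<2); print(n,y,m.sum(),np.round(np.nanpercentile(q[m,2],[10,50,90])) if m.any() else "",end="; ")
    if n=="wrist":
        im=f["img"].reshape(-1,3).astype(int); m=(im.min(1)>110)&(abs(q[:,2]-180.5)<3)&(abs(q[:,1]-20)<25)&(abs(q[:,0]-34)<25)
        print(np.round(np.nanpercentile(q[m],[5,50,95],0),1))
E
```

```text
t: 7.92
tcp_pos: [0.5934, 0.0405, 0.2355]
tcp_rot: [3.142, 0.0, 2.794]
wrist_force: [0.2, 0.5, 1.0]
grip_width: 0.598
grip_force: 0.0
t 8.3 rackpos [ 34.2  19.9 235.5] shift [ 1.2 -0.1 83.5] turn 0.8 width 0.599 F [0.2 0.  0.3] gf 0.0 j7 1.2 tilt [-3.142  0.   ]
top 60 14 [645. 646. 647.]; top 63 11 [643. 645. 648.]; top 66 14 [643. 644. 646.]; top 69 10 [640. 643. 646.]; top 72 8 [632. 635. 642.]; top 75 1 [630. 630. 630.]; top 78 0 ; top 81 0 ; top 84 0 ; top 87 0 ; top 90 0 ; top 93 0 ; top 96 0 ; top 99 0 ; top 102 0 ; top 105 0 ; top 108 0 ; top 111 0 ; top 114 0 ; top 117 0 ; top 120 0 ; top 123 2 [148. 150. 151.]; top 126 6 [149. 150. 152.]; top 129 5 [150. 151. 152.]; wrist 60 278 [134. 293. 294.]; wrist 63 349 [260. 294. 333.]; wrist 66 776 [294. 328. 334.]; wrist 69 1005 [296. 316. 334.]; wrist 72 852 [296. 318. 336.]; wrist 75 250 [133. 334. 339.]; wrist 78 59 [132. 134. 340.]; wrist 81 38 [132. 133. 134.]; wrist 84 36 [132. 133. 134.]; wrist 87 35 [132. 133. 133.]; wrist 90 21 [132. 133. 133.]; wrist 93 0 ; wrist 96 0 ; wrist 99 0 ; wrist 102 0 ; wrist 105 31 [123. 129. 133.]; wrist 108 51 [124. 132. 133.]; wrist 111 27 [132. 133. 134.]; wrist 114 26 [132. 133. 134.]; wrist 117 28 [132. 133. 133.]; wrist 120 121 [133. 144. 151.]; wrist 123 65 [146. 150. 152.]; wrist 126 52 [150. 150. 151.]; wrist 129 58 [150. 151. 152.]; [[ 20.8   7.7 179.2]
 [ 31.9  18.9 180.5]
 [ 43.8  30.2 181.6]]
```

The depth profile shows floor up to y≈91 mm and again from about 107 mm, so the locked notch is near y≈99 mm in my measured frame. Now I descend and grip the knob along rack y.

```bash
python3 -m handwheel '[[60,[1.5,-0.3,0],[0,0,0.8]],[60,[1.5,-0.3,40],[0,0,0.8]],[60,[1.5,-0.3,70],[0,0,0.8]],[60,[1.5,-0.3,82],[0,0,0.8]],[60,[1.5,-0.3,82],[0,0,0.8]],[10,[1.5,-0.3,82],[0,0,0.8]],[10,[1.5,-0.3,82],[0,0,0.8]],[10,[1.5,-0.3,82],[0,0,0.8]]]' 60
python3 -m handwheel '[[10,[0,0,0],[0,0,0]],[10,[0,0,-6],[0,0,0]],[10,[0,0,-12],[0,0,0]],[10,[0,0,-15],[0,0,0]],[10,[0,0,-15],[0,0,0]]]' 60
python3 -c "
from h import *
togo(33,99,168,'y')"
```

```text
t: 9.4
tcp_pos: [0.5926, 0.0408, 0.1546]
tcp_rot: [3.141, 0.002, 2.862]
wrist_force: [-0.1, 0.0, 3.4]
grip_width: 0.291
grip_force: 61.6
t: 10.02
tcp_pos: [0.5918, 0.0407, 0.1686]
tcp_rot: [-3.141, -0.0, 2.862]
wrist_force: [-0.2, -0.2, -3.1]
grip_width: 0.292
grip_force: 60.9
t 10.03 rackpos [ 32.6  19.6 168.6] shift [-0.6 79.4  0.6] turn 0.2 width 0.292 F [-0.2 -0.2 -3.1] gf 60.9 j7 1.2 tilt [-3.141 -0.   ]
```

```bash
python3 -m handwheel '[[10,[0,4,-1.5],[0,0,0]],[10,[0,16,-1.5],[0,0,0]],[10,[0,32,-1.5],[0,0,0]],[10,[0,48,-1.5],[0,0,0]],[10,[0,62,-1.5],[0,0,0]],[10,[0,68,-1.5],[0,0,0]],[10,[0,68,-1.5],[0,0,0]]]' 60
python3 -c "
from h import *
togo(33,99,168,'y')"
```

```text
t: 10.9
tcp_pos: [0.6106, 0.1068, 0.1699]
tcp_rot: [3.142, -0.0, 2.862]
wrist_force: [0.2, -0.2, -3.3]
grip_width: 0.29
grip_force: 60.8
t 10.9 rackpos [ 32.3  88.3 169.9] shift [-0.8 10.7  1.9] turn 0.2 width 0.29 F [ 0.2 -0.1 -3.3] gf 60.8 j7 1.1 tilt [ 3.142 -0.   ]
```

```bash
python3 -m handwheel '[[10,[0,0,2.5],[0,0,0]],[10,[0,0,3],[0,0,0]],[40,[0,0,3],[0,0,0]],[40,[0,0,3],[0,0,0]],[40,[0,0,6],[0,0,0]],[40,[0,0,12],[0,0,0]],[40,[0,4,12],[0,0,0]],[40,[0,6,12],[0,0,0]]]' 40
cat >> h.py <<'E'
def knob(y):
    q=wristrack(f:=grab_frame("wrist")); im=f["img"].astype(int)
    m=(im.min(2)>110)&(q[...,2]>172)&(q[...,2]<203)&(abs(q[...,1]-y)<9)&(abs(q[...,0]-33)<10)
    print("knob",m.sum(),np.round(np.nanpercentile(q[m],[5,50,95],0),1).tolist() if m.any() else 0); return f["img"]
E
python3 -c "
from h import *
togo(33,99,155,'y'); knob(90)"
```

```text
t: 11.9
tcp_pos: [0.6122, 0.112, 0.1578]
tcp_rot: [-3.141, -0.001, 2.862]
wrist_force: [-0.3, -1.9, -1.2]
grip_width: 0.399
grip_force: 0.7
t 11.9 rackpos [ 32.3  93.7 157.8] shift [-0.7  5.2  2.8] turn 0.2 width 0.399 F [ 0.2 -1.9 -1.2] gf 0.7 j7 1.09 tilt [-3.141e+00 -1.000e-03]
knob 1772 [[24.0, 81.9, 191.3], [32.5, 90.1, 192.2], [41.9, 98.1, 193.0]]
```

Knob top is at 192 mm, so it is loose on the slot floor, and contact has begun (−1.9 N). I push it slowly.

```bash
python3 -m handwheel '[[40,[0,1.5,0],[0,0,0]],[40,[0,3,0],[0,0,0]],[40,[0,4.5,0],[0,0,0]],[40,[0,6,0],[0,0,0]],[40,[0,6,0],[0,0,0]]]' 40
python3 -c "
from h import *
togo(33,99,155,'y'); knob(95)"
```

```text
t: 12.58
tcp_pos: [0.6141, 0.1179, 0.1581]
tcp_rot: [3.141, 0.0, 2.862]
wrist_force: [-0.2, -0.3, -0.4]
grip_width: 0.398
grip_force: 0.4
t 12.57 rackpos [ 32.5  99.9 158.1] shift [-0.5 -0.9  3.1] turn 0.2 width 0.398 F [-0.1 -0.4 -0.4] gf 0.4 j7 1.08 tilt [3.141 0.   ]
knob 1756 [[23.9, 86.9, 191.0], [32.4, 95.0, 191.9], [41.9, 103.1, 192.8]]
```

```bash
python3 -m handwheel '[[40,[0,0.7,0],[0,0,0]],[40,[0,1.4,0],[0,0,0]],[40,[0,2,0],[0,0,0]],[40,[0,2.5,0],[0,0,0]],[40,[0,2.5,0],[0,0,0]]]' 40
python3 -c "
from h import *
togo(33,99,155,'y'); knob(98)"
```

```text
t: 13.25
tcp_pos: [0.6147, 0.1202, 0.1581]
tcp_rot: [3.141, 0.0, 2.862]
wrist_force: [0.6, -0.3, -0.1]
grip_width: 0.402
grip_force: 0.0
t 13.25 rackpos [ 32.5 102.4 158.1] shift [-0.5 -3.4  3.1] turn 0.2 width 0.402 F [ 0.7 -0.1 -0.1] gf 0.0 j7 1.08 tilt [3.141 0.   ]
knob 1579 [[24.0, 89.9, 179.8], [32.5, 98.0, 180.6], [41.9, 106.0, 181.5]]
```

The knob dropped in: its top is at 180.6 mm. I open the fingers, centre them and withdraw.

```bash
python3 -m handwheel '[[60,[0,-1,0],[0,0,0]],[60,[0,-3,0],[0,0,0]],[60,[0,-3,0],[0,0,0]],[60,[0,-3,-20],[0,0,0]],[60,[0,-3,-60],[0,0,0]],[60,[0,-3,-110],[0,0,0]],[60,[0,-3,-110],[0,0,0]],[60,[0,-3,-110],[0,0,0]]]' 40
python3 - <<'E'
from h import *
togo(33,99,155,'y'); im=knob(99); cv2.imwrite("pics/w4.png",im)
f=grab_frame("top")
for t in("saucer","lid","scoop","bottle"):
    print(t,[np.round(np.median(world(f,m["pixels"]),0),3).tolist() for m in masks_of(f,t)[:2]])
E
```

```text
t: 14.3
tcp_pos: [0.6136, 0.1172, 0.2677]
tcp_rot: [-3.142, -0.0, 2.862]
wrist_force: [-0.9, 1.0, -1.2]
grip_width: 0.598
grip_force: 0.0
t 14.3 rackpos [ 32.2  99.1 267.7] shift [-8.000e-01 -1.000e-01  1.127e+02] turn 0.2 width 0.598 F [-1.1  0.7 -1.2] gf 0.0 j7 1.08 tilt [-3.142 -0.   ]
knob 605 [[24.1, 91.1, 179.6], [32.9, 98.6, 180.7], [41.9, 106.9, 181.7]]
saucer [[0.5, -0.088, 0.16]]
lid [[0.349, 0.432, 0.016], [0.495, -0.426, 0.123]]
scoop [[0.606, 0.463, 0.022], [0.499, -0.088, 0.16]]
bottle [[0.495, -0.426, 0.123]]
```

View pics/w4.png

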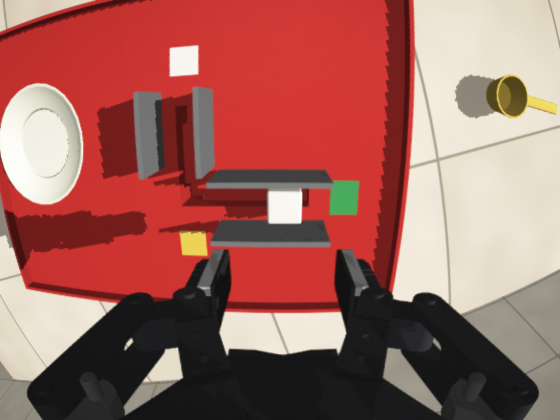

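The knob sits home at (205, 285) before the green pad at (197, 344). The fingers are clear, and the saucer, lid, scoop and bottle are where they were.

```bash
python3 -c "
from h import *
print(ctrl.sign_off())"
```

```text
the job is handed in; nothing more can be done
None
```

The knob is fully home in the locked notch, released, at about 14 s of the 51 s. The saucer, lid, scoop and bottle are where they were and the job is handed in; one mistyped row on the first run briefly pushed the wrist force to 73 N (limit 120 N).

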